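# Slide the module carrier into its locating notches and latch it

### The job

Push the carrier board with the power module along its rails, towards the end where the swing latch is, until you feel it drop fully into the locating notches. Then push the latch by its pin round over the board, as far as it goes. Use fingertips only: do not lift or tip the board, leave everything else on the bench alone, and finish clear of it all.

Things in the scene. Friction and masses are not known exactly. Their poses are not given: they have to be found in the camera images.
- carrier: Loose grey plastic board, 120 mm (its x) by 140 mm (its y, the way it slides) by 10 mm thick, 0.4 to 0.65 kg, a green circuit board with components on top (up to 29 mm above the board). Origin: centre, at the underside of its four 10 mm high feet; the board spans 10 to 20 mm above it. Starts up on the rails, 70 to 150 mm short of home (fixture -y). Sliding it takes 3 to 9 N.
- rear_edge (a point): Middle of the carrier's rear edge (its y = -70 mm), a plain upright face 120 mm wide and 10 mm high, free to be pushed towards fixture +y. This point is at half the board's thickness: 39 mm above the bench while on the rails, 33 mm when home. Feet: front pair at carrier x +-40, y +55 mm; rear pair at x +-52, y -55 mm; each 14 mm long in y.
- fixture: Fixed rail fixture, 152 mm wide (x), y -235 to +125 mm; yaw within 0.25 rad of zero, so its y runs roughly along world y. Origin: bench level, right under the centre of the carrier when home. Dark base plate, top at 10 mm; two aluminium rails along y, tops at 24 mm, 34 to 58 mm either side of the middle, open between and at both ends; guide walls outside them, 123 mm apart, tops at 40 mm.
- seat (a point): Where the carrier's origin comes to lie when home (within 2.5 mm in x and y): fixture x 0, y 0, 18 mm above the bench, 6 mm lower than on the rails. Notches 19 mm long and 6 mm deep take the feet: at fixture y +55 mm on the rails' inner halves, y -55 mm on the outer halves. Only the steep notch walls stop the carrier, and they hold firm; stop there.
- rail_end (a point): Middle of the open end of the rails where the carrier is pushed from, at rail-top height (fixture y = -235 mm, 24 mm above the bench). The carrier moves from here towards the seat.
- latch (a joint): Angle (rad) of the flat steel latch arm, 16 mm wide, 41 to 51 mm above the bench, about a post at fixture x +85, y -20 mm. 0: arm along fixture +y, beside the rails (starts -0.45 to 0.05). 1.57: along fixture -x, over the board. Positive: counter-clockwise from above; stops at -0.5 and 1.6. Passes 3 mm over the seated board, hits one still up on the rails. Stays where left.
- latch_pin (a point): Top centre of the upright black pin on the latch arm, 60 mm from the pivot: 12 mm across, 51 to 81 mm above the bench; about 1 N moves it. When closed it stands at fixture x +25, y -20 mm. Tall components on the carrier lie at carrier x below -12 mm, except a 10 mm high white connector at carrier x -10 to 34, y -54 to -42 mm.
- tape_roll: loose roll of cream tape lying flat, 90 mm across, 24 mm high; origin under its centre
- capacitor: loose aluminium capacitor can standing upright, 25 mm across, 45 mm high; origin under its centre
- screwdriver: loose screwdriver lying on the bench on the robot's side of the fixture, roughly parallel to the rails
- jar: loose lidded jar standing past the fixture's far end, 52 mm across, 70 mm high; origin under its centre
- valve_block: loose steel valve block with a black coil, 70 x 50 mm, 54 mm high; origin under its centre
- connector: loose white connector, 40 x 24 mm, 14 mm high; origin under its centre
There are look-alikes about, which are no part of the job. What is shaped like the carrier but pink or red is not meant.

How it is judged:
By the outcome, as a careful person would: the job done as asked, in the order asked, and still so for the second after the job is handed in, with the robot touching nothing.
It also fails if it takes over 48 s, if anything falls off the work surface, if the arm or the gripper's body presses on something with over 40 N, if the wrist force passes 120 N, or if a joint passes its speed limit or range.

### The arm

A 6-joint arm with a two-finger parallel gripper is mounted at the origin on the work surface. World frame = base frame: x ahead of the robot, y to its left, z up, the work surface at z = 0. Lengths are in m, angles in degrees, forces in N, time in s.
With the tool pointing down it reaches from about 0.375 to 0.9 m from the base axis. Payload 3.1 kg.
Tool frame: the origin (TCP) lies on the centre line of the jaws, within the pads' length; the fingertips stand 22 mm ahead of it and the grasp point (between the pads) lies 3 mm ahead of it; y points along the fingers, z is the direction in which the jaws open and shut, and the axes are right-handed (so a half turn about y gives the same grasp; the last joint's range is limited). The gripper opens to 87 mm and grips with 3 to 60 N. Pads are 19 mm wide; open, the fingers measure 117 mm over their backs; the gripper's body (75 mm by 190 mm) begins 51 mm behind the grasp point.
Start: joints at [-80.93, 30.224, 82.088, -0, 67.689, -10.227], TCP at [0.207, -0.59, 0.245] pointing down, gripper open.
Joint ranges: [-176.69, 176.69], [-43.24, 126.21], [12.49, 139.97], [-82, 262], [0, 151.66], [-163.58, 163.58]. Speed limits (degrees/s): [159.86, 159.86, 180, 180, 180, 180].

### API

Orientations are given as a 3x3 rotation matrix whose columns are the frame's x, y, z axes.
In Python, from rig import bot gives the robot as it stands.
- The arm moves only by the tool jog_arm, never from a script. Its argument "motion" is one flat list of numbers, 6 for each row, row after row: the shift along the tool's x, y, z in mm, then the turn, a rotation vector about the tool's x, y, z in degrees. A call has 1 to 20 rows; each row is the pose to reach, as a shift and turn from the pose commanded when the call began, along the tool's axes at that moment; what a row does not reach only later rows make up. A row lasts 1/8 s, in which the tool goes at most 62.5 mm and 10.7 degrees, less where a joint would pass 70% of its speed; a pose out of reach is approached as far as the arm can. A call with a gripper value outside its range is refused whole. "gripper" is the opening, from 0 (shut) to 1 (fully open), set as the call begins (left out, the last holds). The fingers move at their own pace and stop on an object; the grip force is fixed at half the most. Time passes only in rows, so rows that repeat a pose let the fingers close. It gives the time, the measured TCP pose, the force and the opening at its end, in the units of the state.
- bot.read_state(): the state, without advancing time (a new reading comes with each control period).
- bot.capture(name): name is "scene" or "top" or "wrist"; returns (picture, depth): 400x640x3 uint8, red, green, blue; 400x640 float32, m along the optical axis (not along the pixel's ray), 0 where there is no reading.
- bot.get_calibration(name): a dict with "mtx" (3x3 intrinsics, pixels), "k1" (the pictures are not rectified: a ray, as slopes to the right and down, at radius r is drawn at 1 + k1 r^2 times it, then the intrinsics apply), "pose" (4x4, takes a point from camera to world coordinates); the wrist camera has in their place "hand_eye" (4x4, takes a point from camera to tool coordinates, whose origin is the TCP and whose axes are the tool frame's). Camera axes: x right, y up, looking along -z (the intrinsics and any distortion apply to the point x, -y, -z); pixel columns grow to the right and rows downward; lengths in m; the calibration is good to about 2 mm. A picture is of the moment at which its call begins: read the wrist's pose just before it. get_calibration takes no time and is no camera call.
- bot.hand_in(): hands the job in, once; it reports no verdict.
The state is a dict: "time_s": time; "joint_positions": joint angles; "qvel": joint speeds; "tau": joint torques, N m; "position": TCP position; "tcp_rot": TCP orientation; "force": force on the tool from outside, world axes, zero at the start; "moment": the same for the moment, N m; "opening": opening from 0.0 (shut) to 1.0 (fully open).
Only numpy, scipy, OpenCV 4.12 (cv2) and the standard library are available. Lean on these libraries where they do the work, as an engineer would, in place of code of your own. Each camera call takes 0.05 s, during which the arm holds its last target.

## Working session

There is one attempt and no reset: what is moved stays moved. The work goes in short steps, Python scripts to look and compute and a tool call to move; the robot and the scene stay as the last step left them, time stands still between calls to the robot, and variables do not carry over. Pictures are saved under pics/ and viewed, and the job is handed in when it is done.

Besides the shell and the picture viewer there is one more tool, called after "Call:" as a command line: name --argument value ..., lists and objects as JSON in quotes. jog_arm: Moves the arm, as the interface text tells. Its arguments: {"type":"object","properties":{"motion":{"type":"array","items":{"type":"number"}},"gripper":{"type":"number"}},"required":["motion"]}

```bash
ls; mkdir -p pics; python3 - <<'E'
from rig import bot
import cv2, numpy as np
s=bot.read_state(); print(s)
for n in ("scene","top"):
    p,d=bot.capture(n); cv2.imwrite(f"pics/{n}0.png",p[:,:,::-1]); np.save(f"pics/{n}0d.npy",d); np.save(f"pics/{n}0p.npy",p)
    print(n,bot.get_calibration(n))
print(bot.get_calibration("wrist"))
E
```

```text
pics
{'time_s': 0.0, 'joint_positions': array([-8.09310219e+01,  3.02781955e+01,  8.21558919e+01, -2.30375982e-03,
        6.76876863e+01, -1.02262385e+01]), 'qvel': array([-0.02801057,  0.11465021,  0.07655803,  0.0109491 , -0.07462202,
        0.018632  ]), 'tau': array([-6.03947119e-04, -4.40041387e+01, -1.76592869e+01,  6.32940070e-02,
        5.82835218e-02, -1.64794260e-04]), 'position': array([ 0.20644261, -0.58920478,  0.24358258]), 'tcp_rot': array([[-9.43823548e-01, -3.71737534e-04,  3.30449652e-01],
       [-3.30449686e-01,  2.09291748e-03, -9.43821289e-01],
       [-3.40750057e-04, -9.99997741e-01, -2.09818536e-03]]), 'force': array([-0.3870466 ,  0.03786226,  0.09969032]), 'moment': array([-0.04401179, -0.01521535,  0.00090828]), 'opening': 1.0001189605529082}
scene {'mtx': array([[392.42300323,   0.        , 316.14235474],
       [  0.        , 392.42300323, 196.53867092],
       [  0.        ,   0.        ,   1.        ]]), 'k1': -0.027675618662227116, 'pose': array([[ 0.11031939, -0.62529921,  0.77254808,  1.32341968],
       [ 0.99374578,  0.08291817, -0.07479246, -0
[... 429 characters left out ...]
237,  0.02012584, -0.04108355],
       [ 0.01884804,  0.0782537 ,  0.99675529,  1.31169311],
       [ 0.        ,  0.        ,  0.        ,  1.        ]])}
{'mtx': array([[320.64553081,   0.        , 314.20740203],
       [  0.        , 320.64553081, 197.06228671],
       [  0.        ,   0.        ,   1.        ]]), 'k1': -0.04774537786516732, 'hand_eye': array([[-4.97175705e-04, -9.61511721e-01, -2.74763468e-01,
        -7.64475599e-02],
       [-1.22356752e-03,  2.74763882e-01, -9.61510953e-01,
        -1.40526419e-01],
       [ 9.99999128e-01, -1.41848229e-04, -1.31308044e-03,
        -1.42209273e-04],
       [ 0.00000000e+00,  0.00000000e+00,  0.00000000e+00,
         1.00000000e+00]])}
```

View pics/top0.png

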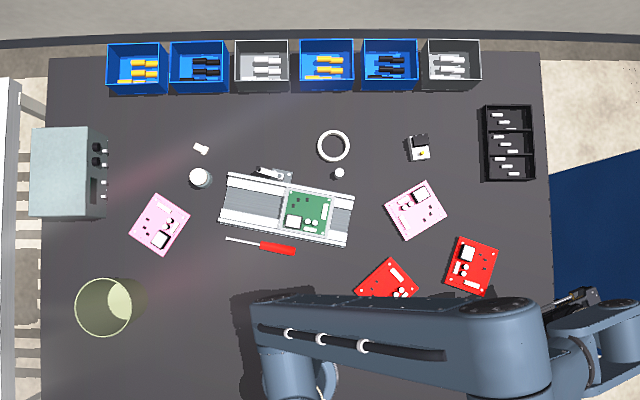

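View pics/scene0.png

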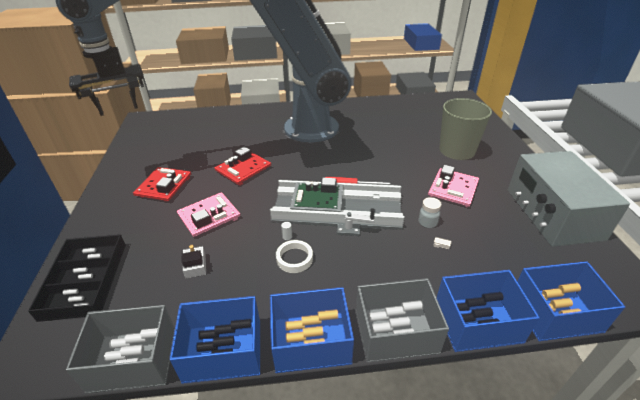

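The top view shows the fixture at about (220-355, 172-245). The carrier is near (307, 212), the latch at about (270, 175) and the screwdriver at about (265, 245). Next I'll zoom in.

```bash
cat > h.py <<'E'
import numpy as np, cv2
from rig import bot
def rays(cal,uv,pose=None):
    K=cal["mtx"];uv=np.asarray(uv,float).reshape(-1,2)
    D=np.array([cal["k1"],0,0,0,0.])
    n=cv2.undistortPoints(uv.reshape(-1,1,2),K,D).reshape(-1,2)
    P=cal["pose"] if pose is None else pose
    d=np.c_[n[:,0],-n[:,1],-np.ones(len(n))]@P[:3,:3].T
    return P[:3,3],d
def onz(cal,uv,z,pose=None):
    o,d=rays(cal,uv,pose); t=(z-o[2])/d[:,2]; return o+d*t[:,None]
def proj(cal,X,pose=None):
    P=cal["pose"] if pose is None else pose
    c=(np.atleast_2d(X)-P[:3,3])@P[:3,:3]
    q=np.c_[c[:,0],-c[:,1],-c[:,2]]
    return cv2.projectPoints(q,np.zeros(3),np.zeros(3),cal["mtx"],np.array([cal["k1"],0,0,0,0.]))[0].reshape(-1,2)
def wpose(s):
    T=np.eye(4);T[:3,:3]=s["tcp_rot"];T[:3,3]=s["position"]
    return T@bot.get_calibration("wrist")["hand_eye"]
E
python3 - <<'E'
import numpy as np,cv2
p=np.load('pics/top0p.npy')[160:260,205:365,::-1]
cv2.imwrite('pics/topz.png',cv2.resize(p,None,fx=5,fy=5,interpolation=cv2.INTER_CUBIC))
p=np.load('pics/scene0p.npy')[170:245,260:420,::-1]
cv2.imwrite('pics/scenez.png',cv2.resize(p,None,fx=5,fy=5,interpolation=cv2.INTER_CUBIC))
E
```

```text
(no output)
```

View pics/topz.png

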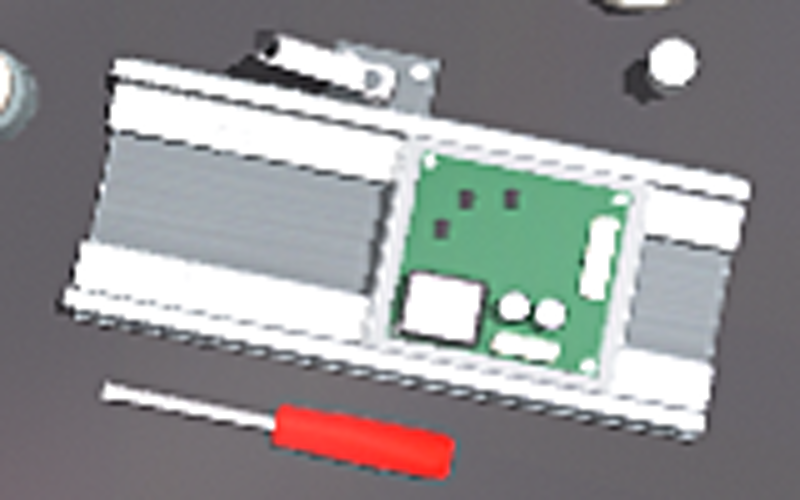

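View pics/scenez.png

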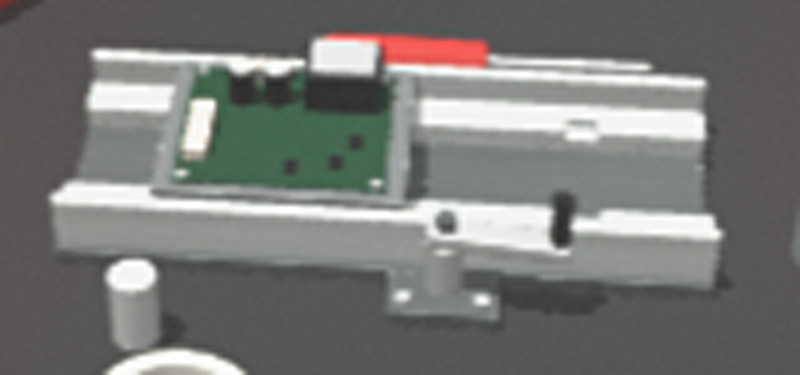

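The zoomed top view (5x, offset 205,160) shows the outer wall corners near (113,60), (750,183), (63,300) and (700,425). The carrier's rear edge runs from about (645,190) to (605,385), the latch pivot is at (375,80) and the pin at (268,42).

```bash
python3 - <<'E'
from h import *
c=bot.get_calibration("top"); f=lambda l:np.array(l)/5+[205-.4,160-.4]
w=onz(c,f([[113,60],[750,183],[63,298],[700,425]]),.04);print(w.round(4))
u=w[0]-w[1];v=w[2]-w[3];print(np.linalg.norm(u),np.linalg.norm(v),np.arctan2(-u[0],u[1]),np.arctan2(-v[0],v[1]),np.linalg.norm(w[0]-w[2]))
print("rear",onz(c,f([[645,187],[605,385]]),.044).round(4),"front",onz(c,f([[410,140],[370,340]]),.044).round(4))
print("pivot",onz(c,f([[375,78]]),.051),"pin",onz(c,f([[268,43]]),.081))
# scene depth check for pin
E
```

```text
[[ 0.5811  0.1915  0.04  ]
 [ 0.5065 -0.1632  0.04  ]
 [ 0.4484  0.2194  0.04  ]
 [ 0.3726 -0.1325  0.04  ]]
0.3624773808251262 0.35997836006481654 -0.20721228565616448 -0.21230724860005531 0.1355917679192883
rear [[ 0.5048 -0.1044  0.044 ]
 [ 0.3955 -0.0802  0.044 ]] front [[0.533  0.0257 0.044 ]
 [0.4224 0.049  0.044 ]]
pivot [[0.56703952 0.0442875  0.051     ]] pin [[0.58279918 0.09997486 0.081     ]]
```

```bash
cat >> h.py <<'E'
from scipy.spatial.transform import Rotation as Ro
YAW=-0.21; O=np.array([.484,.082,0])
def ax(yaw=None):
    y=YAW if yaw is None else yaw
    return np.array([np.cos(y),np.sin(y),0]),np.array([-np.sin(y),np.cos(y),0])
def F(x,y,z,yaw=None,o=None):
    ex,ey=ax(yaw); return (O if o is None else o)+x*ex+y*ey+[0,0,z]
def Rt(xdir):
    yd=np.array([0,0,-1.]); return np.c_[xdir,yd,np.cross(xdir,yd)]
def row(p,R,s=None):
    s=s or bot.read_state(); R0=s["tcp_rot"]
    return np.r_[1000*R0.T@(np.asarray(p)-s["position"]), Ro.from_matrix(R0.T@R).as_rotvec(degrees=True)].round(1)
E
python3 - <<'E'
from h import *
ex,ey=ax(); print(row(F(0,-.015,.28),Rt(-ey)))
E
```

```text
[-4.760e+02 -3.520e+01 -5.291e+02  1.000e-01 -5.870e+01 -1.000e-01]
```

Call:
jog_arm --motion '[-120,-35,-132,0,-15,0,-238,-35,-264,0,-30,0,-476,-35,-529,0,-58.7,0,-476,-35,-529,0,-58.7,0,-476,-35,-529,0,-58.7,0,-476,-35,-529,0,-58.7,0,-476,-35,-529,0,-58.7,0,-476,-35,-529,0,-58.7,0,-476,-35,-529,0,-58.7,0,-476,-35,-529,0,-58.7,0,-476,-35,-529,0,-58.7,0,-476,-35,-529,0,-58.7,0,-476,-35,-529,0,-58.7,0,-476,-35,-529,0,-58.7,0,-476,-35,-529,0,-58.7,0,-476,-35,-529,0,-58.7,0]' --gripper 0.4

```text
time_s: 2.1
position: [0.4808, 0.0657, 0.2796]
tcp_rot: [[-0.21, -0.0, 0.978], [-0.978, -0.0, -0.21], [0.0, -1.0, -0.0]]
force: [-0.1, -0.2, 0.1]
opening: 0.401
```

```bash
python3 - <<'E'
from h import *
s=bot.read_state(); p,d=bot.capture("wrist"); np.savez('pics/w1.npz',p=p,d=d,T=wpose(s)); cv2.imwrite('pics/w1.png',p[:,:,::-1])
print(s['time_s'],s['position'],s['qvel'].round(2),s['force'],s['opening'],s['joint_positions'])
E
```

```text
2.1 [0.48077754 0.06572495 0.27958508] [ 0.18  0.04 -0.24  0.07  0.02  0.1 ] [-0.14746213 -0.15500329  0.12510381] 0.4009899100957393 [-5.43516414e+00  1.68208575e+01  9.91284195e+01 -7.11116135e-03
  6.40602658e+01  6.67810389e+00]
```

View pics/w1.png

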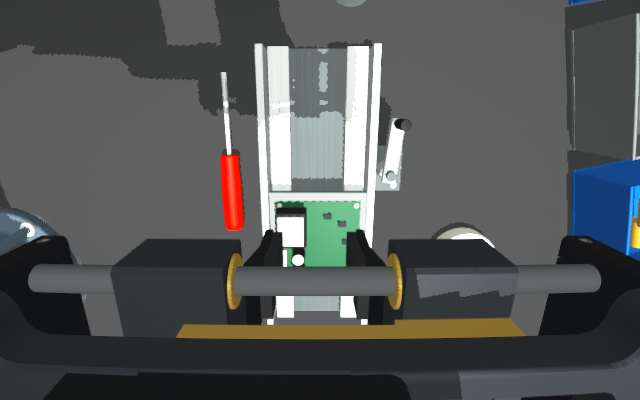

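The wrist view shows the wall tops ending at (255,44) and (382,44), the carrier's front edge at row ~192, the latch pivot at (390,176) and the pin at (404,125). I'll zoom in and measure.

```bash
python3 - <<'E'
from h import *
w=np.load('pics/w1.npz');p=w['p']
cv2.imwrite('pics/w1z.png',cv2.resize(p[35:240,245:420,::-1],None,fx=3,fy=2.9,interpolation=cv2.INTER_CUBIC))
g=cv2.cvtColor(p,cv2.COLOR_RGB2GRAY)
for r in (60,90,150,170,210): print(r,g[r,248:276].tolist(),g[r,360:392].tolist())
print([g[r,262] for r in range(36,52)],[g[r,377] for r in range(36,52)])
print(g[180:204,320].tolist(),g[180:204,340].tolist(),g[180:204,290].tolist())
d=w['d'];print(d[100,262],d[193,320],d[125,404])
E
```

```text
60 [61, 60, 60, 61, 60, 60, 83, 213, 237, 237, 237, 237, 238, 238, 187, 134, 126, 126, 118, 171, 231, 236, 233, 236, 239, 240, 242, 241] [255, 255, 255, 255, 255, 255, 255, 255, 219, 125, 125, 126, 124, 193, 255, 255, 255, 255, 255, 255, 255, 101, 96, 96, 97, 96, 96, 96, 96, 97, 96, 96]
90 [61, 60, 60, 60, 60, 61, 60, 63, 172, 230, 234, 234, 234, 234, 234, 189, 127, 126, 126, 118, 147, 238, 235, 233, 236, 238, 238, 241] [255, 255, 255, 255, 255, 255, 255, 227, 120, 128, 126, 124, 252, 255, 255, 255, 255, 255, 255, 250, 142, 97, 97, 97, 96, 96, 97, 98, 96, 97, 98, 97]
150 [97, 98, 98, 97, 98, 98, 99, 98, 97, 97, 167, 255, 255, 255, 255, 255, 255, 255, 163, 150, 153, 158, 238, 255, 255, 255, 255, 255] [255, 255, 255, 255, 255, 167, 126, 130, 128, 241, 255, 255, 255, 255, 255, 255, 255, 142, 102, 103, 104, 104, 104, 105, 103, 107, 116, 213, 254, 255, 255, 255]
170 [98, 98, 97, 98, 97, 98, 97, 98, 97, 97, 98, 193, 255, 255, 255, 255, 255, 255, 255, 145, 151, 154, 181, 251, 255, 255, 255, 255] [255, 255, 255, 255, 167, 124, 129, 130, 237, 255, 255, 255, 255, 255, 255, 255, 116, 117, 121, 
[... 496 characters left out ...]
), np.uint8(167), np.uint8(166), np.uint8(176), np.uint8(181), np.uint8(179)] [np.uint8(95), np.uint8(95), np.uint8(96), np.uint8(96), np.uint8(96), np.uint8(96), np.uint8(96), np.uint8(225), np.uint8(255), np.uint8(255), np.uint8(255), np.uint8(255), np.uint8(255), np.uint8(255), np.uint8(255), np.uint8(255)]
[107, 106, 107, 107, 106, 106, 106, 106, 105, 106, 101, 89, 154, 227, 242, 242, 242, 242, 242, 242, 212, 138, 162, 162] [105, 104, 105, 105, 104, 103, 104, 104, 104, 105, 98, 90, 153, 228, 244, 244, 244, 244, 244, 243, 233, 193, 167, 167] [255, 255, 255, 255, 254, 216, 216, 215, 215, 216, 182, 102, 151, 224, 239, 239, 239, 239, 239, 239, 207, 95, 67, 66]
0.36341158 0.3900055 0.33096004
```

View pics/w1z.png

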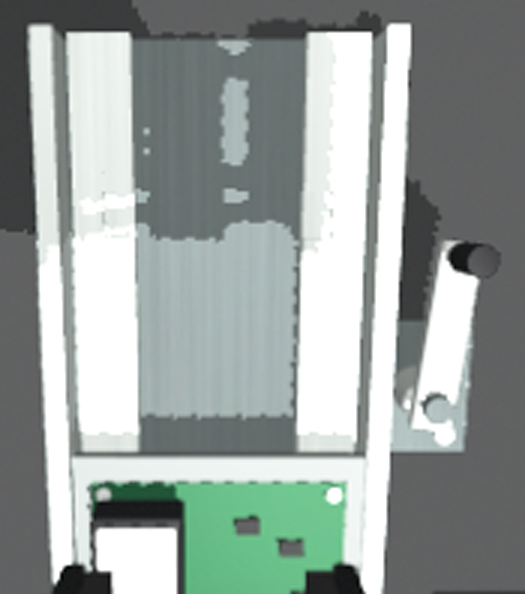

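```bash
python3 - <<'E'
from h import *
w=np.load('pics/w1.npz');T=w['T'];c=bot.get_calibration("wrist")
g=cv2.cvtColor(w['p'],cv2.COLOR_RGB2GRAY)
L=[[254.7,60],[255.7,90],[257.9,150],[258.5,170],[260.5,210]];R=[[380.5,60],[379.7,90],[376.6,150],[375.5,170],[373.5,210]]
l=onz(c,L,.04,T)[:,:2];r=onz(c,R,.04,T)[:,:2]
for q in(l,r):
    k=np.polyfit(q[:,1],q[:,0],1);print(-np.arctan(k[0]),np.polyval(k,q[:,1])-q[:,0])
yaw=-np.arctan(np.mean([np.polyfit(q[:,1],q[:,0],1)[0] for q in(l,r)]))
ex,ey=ax(yaw);ex=ex[:2];ey=ey[:2]
xm=(np.mean(l@ex)+np.mean(r@ex))/2;print("yaw",yaw,"width",np.mean(r@ex)-np.mean(l@ex))
e=onz(c,[[262,43],[377,42.7]],.04,T)[:,:2]@ey;print(e)
y0=e.mean()-.125;o=xm*ex+y0*ey;print("origin",o)
f=lambda q:np.c_[(q[:,:2]-o)@ex,(q[:,:2]-o)@ey]
print("carrier front",f(onz(c,[[320,192],[340,192],[290,192]],.044,T)))
z=lambda a:np.array(a)/[3,2.9]+[245-.3,35-.3]
print("pivot",f(onz(c,z([[436,406]]),.053,T)),"pin",f(onz(c,z([[485,261]]),.081,T)))
E
```

```text
-0.21801574232864973 [-7.16914633e-05 -1.90149012e-05  2.70623050e-05  2.60124066e-04
 -1.96480007e-04]
-0.20894965855662964 [ 2.75275903e-04 -3.45776854e-04 -4.37751816e-05  8.89499608e-05
  2.53261713e-05]
yaw -0.21348715512569988 width 0.140653465660389
[0.30848692 0.30924368]
origin [0.48922321 0.0820773 ]
carrier front [[ 0.00353697 -0.04332229]
 [ 0.02784844 -0.04326444]
 [-0.0329171  -0.04340458]]
pivot [[ 0.08525845 -0.01968959]] pin [[0.0920849  0.03942073]]
```

```bash
sed -i 's/^YAW=.*/YAW=-0.2135; O=np.array([.4892,.0821,0])/' h.py; python3 - <<'E'
from h import *
ex,ey=ax();
for q in [(0,-.208,.18),(0,-.208,.0535)]: print(row(F(*q),Rt(-ey)),F(*q))
E
```

```text
[1.904e+02 9.960e+01 4.300e+00 0.000e+00 1.000e-01 0.000e+00] [ 0.4451286  -0.12117743  0.18      ]
[1.903e+02 2.261e+02 4.300e+00 0.000e+00 1.000e-01 0.000e+00] [ 0.4451286  -0.12117743  0.0535    ]
```

Call:
jog_arm --motion '[60,0,2,0,0,0,120,0,3,0,0,0,175,0,4.3,0,0,0,190.4,20,4.3,0,0.1,0,190.4,60,4.3,0,0.1,0,190.4,110,4.3,0,0.1,0,190.4,150,4.3,0,0.1,0,190.4,185,4.3,0,0.1,0,190.4,205,4.3,0,0.1,0,190.4,216,4.3,0,0.1,0,190.4,224,4.3,0,0.1,0,190.4,226,4.3,0,0.1,0,190.4,226,4.3,0,0.1,0]'

```text
time_s: 3.78
position: [0.4459, -0.1206, 0.054]
tcp_rot: [[-0.21, 0.001, 0.978], [-0.978, -0.001, -0.21], [0.0, -1.0, 0.001]]
force: [0.0, -0.6, 0.4]
opening: 0.401
```

```bash
python3 - <<'E'
from h import *
s=bot.read_state(); print(s['time_s'],s['position'],s['force'],s['opening'])
for n in("wrist","scene"):
    p,d=bot.capture(n); cv2.imwrite(f'pics/{n}2.png',p[:,:,::-1] if n=="wrist" else cv2.resize(p[120:260,220:440,::-1],None,fx=3.5,fy=3.5))
E
```

```text
3.775 [ 0.44594091 -0.12057728  0.05399667] [ 0.00370035 -0.58707062  0.3789988 ] 0.4005012013135428
```

View pics/wrist2.png

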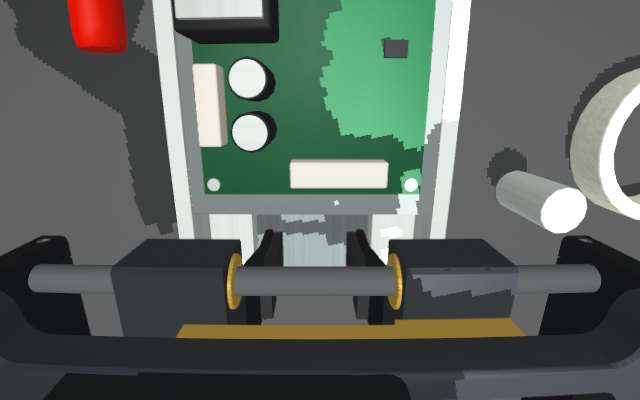

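View pics/scene2.png

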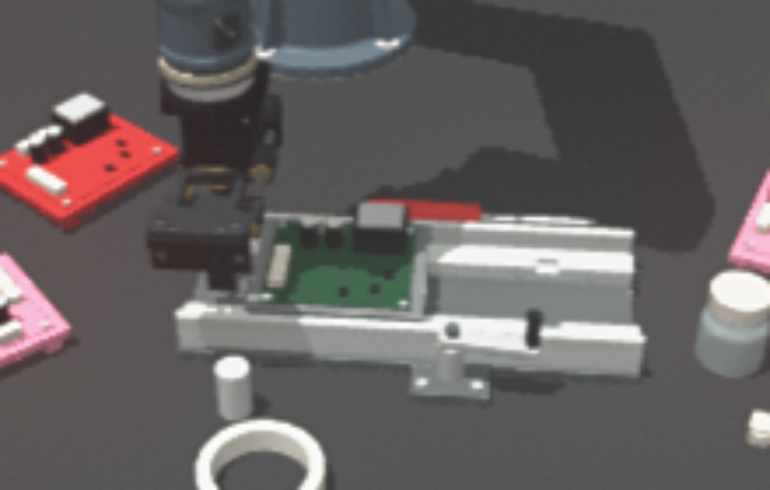

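The fingers are behind the rear edge (row ~214 in the wrist view) and between the walls. I'll start the push slowly.

Call:
jog_arm --motion '[-3,0,0,0,0,0,-6,0,0,0,0,0,-9,0,0,0,0,0,-12,0,0,0,0,0,-15,0,0,0,0,0,-18,0,0,0,0,0,-21,0,0,0,0,0,-24,0,0,0,0,0,-28,0,0,0,0,0,-32,0,0,0,0,0,-36,0,0,0,0,0,-40,0,0,0,0,0]'

```text
time_s: 5.38
position: [0.4541, -0.081, 0.0536]
tcp_rot: [[-0.21, 0.0, 0.978], [-0.978, -0.0, -0.21], [0.0, -1.0, 0.0]]
force: [-0.4, -0.9, 0.3]
opening: 0.402
```

```bash
cat > look.py <<'E'
import sys
from h import *
s=bot.read_state(); n,t=sys.argv[1:3]
ex,ey=ax();q=s['position']-O
print(s['time_s'],"tcp fix mm",(1000*q@ex).round(1),(1000*q@ey).round(1),(1000*q[2]).round(1),"F fix",(s['force']@ex).round(2),(s['force']@ey).round(2),s['force'][2].round(2))
p,d=bot.capture(n); np.savez(f'pics/{t}.npz',p=p,d=d,T=wpose(s))
im=p[:,:,::-1]
if n=="scene": im=cv2.resize(im[140:250,240:420],None,fx=4.2,fy=4.2,interpolation=cv2.INTER_CUBIC)
if n=="top": im=cv2.resize(im[150:260,200:370],None,fx=4.6,fy=4.6,interpolation=cv2.INTER_CUBIC)
cv2.imwrite(f'pics/{t}.png',im)
E
python3 look.py wrist w3
```

```text
5.375 tcp fix mm 0.2 -166.9 53.6 F fix -0.16 -0.98 0.31
```

View pics/w3.png

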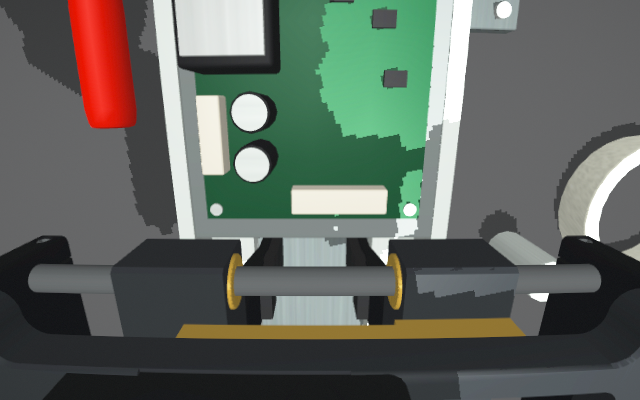

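The rear edge is now at row ~237, while the static scene shifted ~76 px, so the carrier is moving with the fingers. I'll measure the edge.

```bash
python3 - <<'E'
from h import *
w=np.load('pics/w3.npz');c=bot.get_calibration("wrist");ex,ey=ax()
g=cv2.cvtColor(w['p'],cv2.COLOR_RGB2GRAY);print(g[228:246,310].tolist(),g[228:246,350].tolist())
q=onz(c,[[310,238],[350,238],[200,238]],.044,w['T'])-O;print((q@ex*1000).round(1),(q@ey*1000).round(1))
E
```

```text
[138, 137, 137, 137, 138, 138, 137, 137, 135, 146, 172, 181, 181, 181, 181, 181, 181, 181] [138, 137, 138, 137, 137, 137, 137, 137, 135, 103, 46, 37, 37, 38, 37, 38, 36, 36]
[ -1.   19.3 -57. ] [-155.4 -155.4 -155.7]
```

Call:
jog_arm --motion '[-4,0,0,0,0,0,-8,0,0,0,0,0,-12,0,0,0,0,0,-16,0,0,0,0,0,-20,0,0,0,0,0,-24,0,0,0,0,0,-28,0,0,0,0,0,-32,0,0,0,0,0,-36,0,0,0,0,0,-40,0,0,0,0,0,-44,0,0,0,0,0,-48,0,0,0,0,0,-52,0,0,0,0,0,-56,0,0,0,0,0,-60,0,0,0,0,0,-64,0,0,0,0,0,-68,0,0,0,0,0,-71,0,0,0,0,0,-73,0,0,0,0,0]'

```text
time_s: 7.8
position: [0.4693, -0.0097, 0.0535]
tcp_rot: [[-0.21, -0.0, 0.978], [-0.978, 0.0, -0.21], [-0.0, -1.0, -0.0]]
force: [-0.4, -2.5, 1.1]
opening: 0.399
```

```bash
python3 look.py wrist w4
```

```text
7.8 tcp fix mm 0.0 -93.9 53.5 F fix 0.12 -2.58 1.1
```

View pics/w4.png

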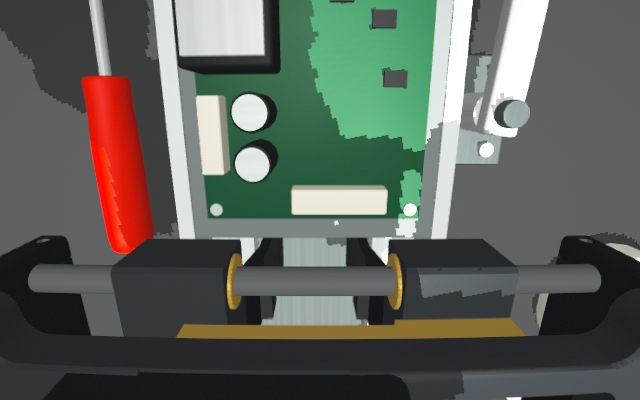

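The carrier follows: its rear edge is again at row 237 and still square. About 10 mm remain to the drop, so I'll go in small steps.

Call:
jog_arm --motion '[-2,0,0,0,0,0,-4,0,0,0,0,0,-6,0,0,0,0,0,-7,0,0,0,0,0,-8,0,0,0,0,0,-9,0,0,0,0,0]'

```text
time_s: 8.6
position: [0.4712, -0.001, 0.0535]
tcp_rot: [[-0.21, -0.0, 0.978], [-0.978, 0.0, -0.21], [-0.0, -1.0, -0.0]]
force: [-0.3, -1.9, 0.3]
opening: 0.397
```

```bash
python3 look.py wrist w5
```

```text
8.6 tcp fix mm -0.0 -85.0 53.5 F fix 0.1 -1.89 0.3
```

Call:
jog_arm --motion '[-0.5,0,0,0,0,0,-1,0,0,0,0,0]'

```text
time_s: 8.9
position: [0.4713, 0.0001, 0.0535]
tcp_rot: [[-0.21, -0.0, 0.978], [-0.978, 0.0, -0.21], [-0.0, -1.0, -0.0]]
force: [0.3, -1.8, -0.3]
opening: 0.4
```

```bash
python3 look.py wrist w6
```

```text
8.9 tcp fix mm -0.1 -83.9 53.5 F fix 0.7 -1.65 -0.26
```

View pics/w6.png

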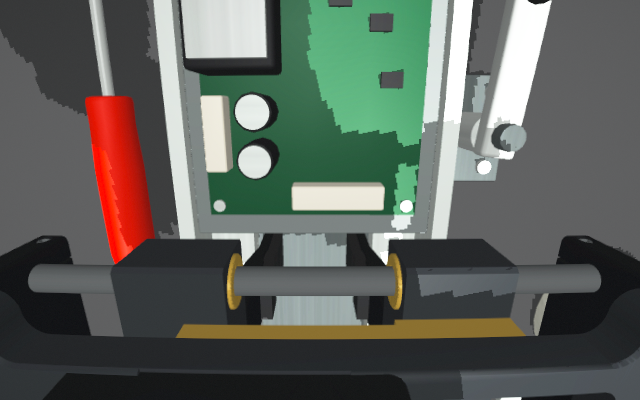

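The board looks smaller and its rear edge has moved to row ~233, which suggests it has dropped. I'll check the heights by depth.

```bash
cat > hz.py <<'E'
import sys
from h import *
c=bot.get_calibration("wrist")
def pt(w,uv):
    uv=np.array(uv,float); d=np.array([np.median(w['d'][int(v)-1:int(v)+2,int(u)-1:int(u)+2]) for u,v in uv])
    o,r=rays(c,uv,w['T']); return o+r*d[:,None]
ex,ey=ax()
for n in sys.argv[1:]:
    w=np.load(f'pics/{n}.npz')
    for nm,uv in dict(rearedge=[[230,228],[280,228],[380,228]],pcb=[[290,120],[350,40],[310,20],[400,40],[300,195-20],[225,190],[300,5],[410,5]],wall=[[168,40],[460,40]]).items():
        q=pt(w,uv)-O; print(n,nm,'z',(q[:,2]*1000).round(1))
E
python3 hz.py w4 w5 w6
```

```text
w4 rearedge z [44.4 44.4 44. ]
w4 pcb z [45.8 45.3 45.8 45.8 45.6 45.6 45.4 45.5]
w4 wall z [40.5 40.7]
w5 rearedge z [44.1 44.2 44.1]
w5 pcb z [45.4 45.3 45.  45.6 45.8 45.2 45.8 46. ]
w5 wall z [40.2 40. ]
w6 rearedge z [38.3 38.1 38.4]
w6 pcb z [39.9 39.4 39.2 39.4 39.8 39.4 39.1 39.5]
w6 wall z [40.2 40.4]
```

The board has dropped 6 mm evenly: rear edge 44.1 to 38.3 mm, PCB 45.5 to 39.5 mm, front and rear alike. It sits at the near side of the notch (y ≈ -2.4 mm), so I'll nudge it about 2 mm to centre it.

Call:
jog_arm --motion '[-0.5,0,0,0,0,0,-1,0,0,0,0,0,-1.5,0,0,0,0,0,-2,0,0,0,0,0]'

```text
time_s: 9.45
position: [0.4718, 0.0018, 0.0535]
tcp_rot: [[-0.21, -0.0, 0.978], [-0.978, -0.0, -0.21], [0.0, -1.0, -0.0]]
force: [-0.3, -1.2, -0.7]
opening: 0.4
```

```bash
python3 look.py wrist w7; python3 hz.py w7
```

```text
9.45 tcp fix mm 0.0 -82.2 53.5 F fix -0.01 -1.2 -0.69
w7 rearedge z [38.4 38.2 38.4]
w7 pcb z [39.1 39.6 39.6 40.3 39.4 39.7 39.3 39.3]
w7 wall z [40.4 40.4]
```

View pics/w7.png

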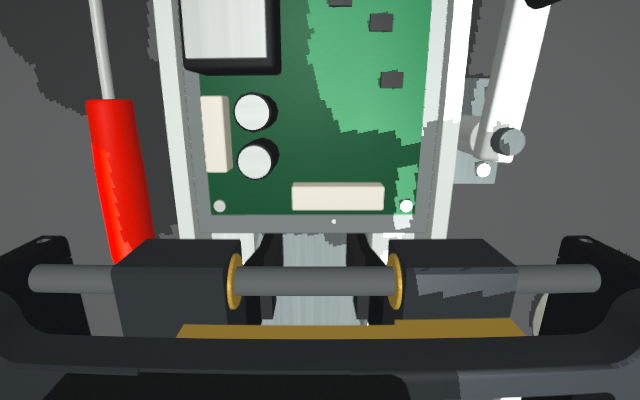

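Seated and square, with the rear edge moving with the fingers. I'll back off and raise the arm, then close the fingers and go behind the latch pin.

```bash
cat >> h.py <<'E'
def latch(th,gap=0,z=.083,off=.0175,lead=0):
    ex,ey=ax(); t=-np.cos(th)*ex-np.sin(th)*ey; u=-np.sin(th)*ex+np.cos(th)*ey
    return F(.085,-.020,z)+.060*u-(off+gap)*t, Rt(t)
E
python3 - <<'E'
from h import *
print(row(*latch(-.115,.02,.20)),row(*latch(-.115,.02,.083)))
E
```

```text
[-117.1 -146.5  129.4    0.    96.7    0. ] [-117.1  -29.5  129.4    0.    96.7    0. ]
```

Call:
jog_arm --motion '[6,0,0,0,0,0,14,0,0,0,0,0,14,-20,0,0,0,0,14,-70,0,0,0,0,14,-120,0,0,0,0,0,-146,20,0,10,0,-20,-146,40,0,20,0,-45,-146,60,0,30,0,-65,-146,80,0,40,0,-85,-146,100,0,50,0,-105,-146,120,0,60,0,-117,-146,129,0,70,0,-117,-146,129,0,80,0,-117,-146,129,0,90,0,-117,-146,129,0,96.7,0,-117,-146,129,0,96.7,0]' --gripper 0

```text
time_s: 11.5
position: [0.6222, 0.0887, 0.1993]
tcp_rot: [[-0.947, -0.001, -0.321], [0.321, 0.0, -0.947], [0.001, -1.0, 0.0]]
force: [0.2, -0.3, 0.4]
opening: 0.002
```

```bash
python3 look.py wrist w8;python3 look.py top t8; python3 - <<'E'
from h import *
print(bot.read_state()['opening']); print(row(*latch(-.115,.02,.20)),row(*latch(-.115,.02,.083)))
E
```

```text
11.5 tcp fix mm 128.6 34.7 199.3 F fix 0.26 -0.23 0.38
11.55 tcp fix mm 128.6 34.7 199.3 F fix 0.75 -0.21 0.32
0.009437430998261503
[-0.4 -0.6 -0.6 -0.   0.1  0. ] [-5.000e-01  1.164e+02 -6.000e-01 -0.000e+00  1.000e-01  0.000e+00]
```

View pics/w8.png

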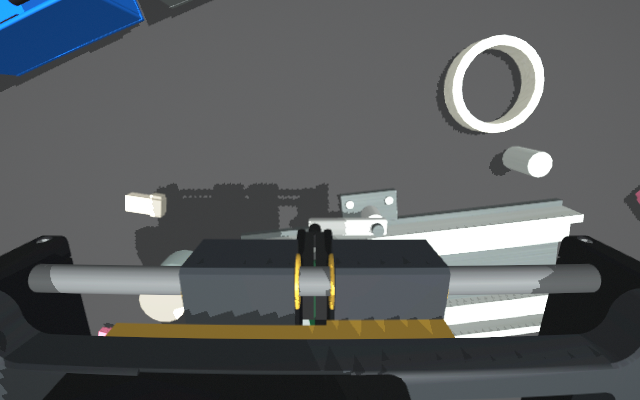

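View pics/t8.png

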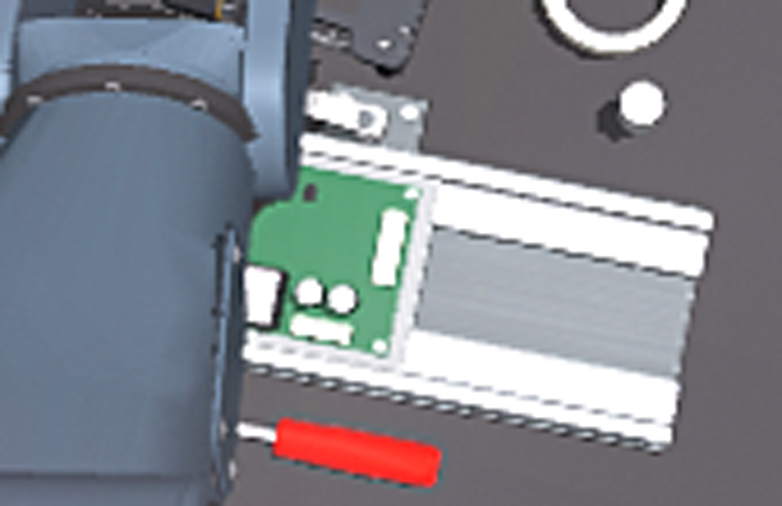

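The pin is at about (313,230) in the wrist view, straight ahead of the closed fingers, and the path down is clear. I'll descend.

Call:
jog_arm --motion '[0,30,0,0,0,0,0,60,0,0,0,0,0,90,0,0,0,0,0,108,0,0,0,0,0,116,0,0,0,0,0,116,0,0,0,0]'

```text
time_s: 12.35
position: [0.6227, 0.0891, 0.0836]
tcp_rot: [[-0.947, 0.0, -0.322], [0.322, 0.0, -0.947], [-0.0, -1.0, -0.0]]
force: [-0.2, 0.2, 0.4]
opening: 0.001
```

```bash
python3 look.py wrist w9; python3 look.py scene s9;python3 - <<'E'
from h import *
for th in np.arange(-.115,1.7,.2): print(th.round(3),row(*latch(th)))
E
```

```text
12.35 tcp fix mm 128.9 35.2 83.6 F fix -0.28 0.13 0.44
12.4 tcp fix mm 129.3 35.3 84.2 F fix 0.07 0.57 0.52
-0.115 [20.5  1.5  0.   0.   0.  -0.1]
0.085 [ 32.7   1.5  -2.2   0.  -11.4  -0.1]
0.285 [ 45.2   1.4  -2.1   0.  -22.9  -0.1]
0.485 [ 57.4   1.4   0.6  -0.  -34.3  -0.1]
0.685 [ 68.8   1.4   5.7  -0.  -45.8  -0.1]
0.885 [ 79.    1.4  12.9  -0.  -57.3  -0.1]
1.085 [ 87.5   1.3  22.   -0.  -68.7  -0.1]
1.285 [ 94.1   1.3  32.6  -0.1 -80.2  -0.1]
1.485 [ 98.5   1.3  44.3  -0.1 -91.6  -0.1]
1.685 [ 1.004e+02  1.300e+00  5.660e+01 -1.000e-01 -1.031e+02 -1.000e-01]
```

View pics/w9.png

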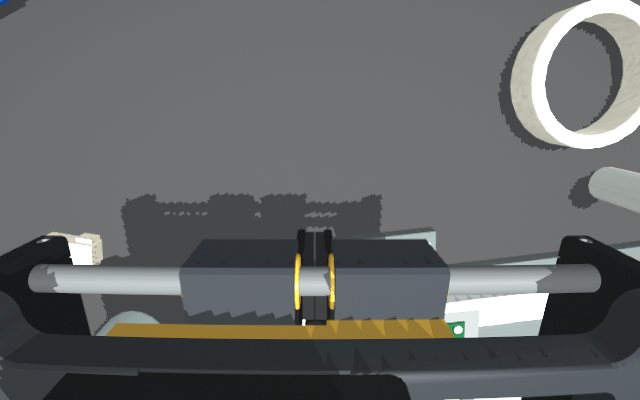

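View pics/s9.png

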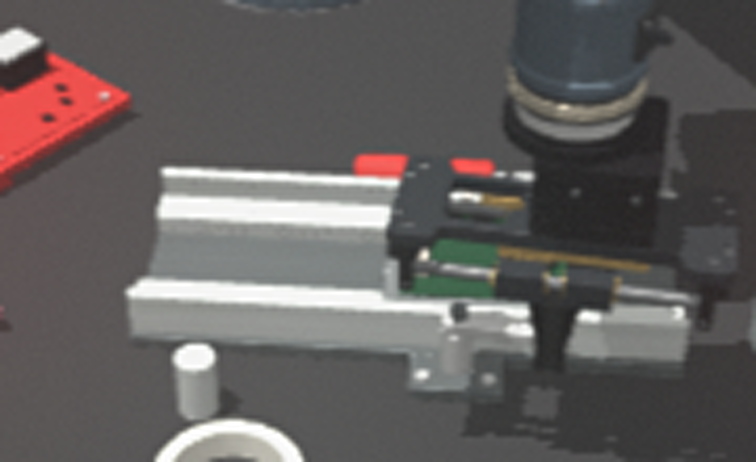

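Call:
jog_arm --motion '[8,1,0,0,0,0,16,1,0,0,0,0,20.5,1,0,0,0,0,26.5,1,-1.3,0,-5.7,0,32.7,1,-2.2,0,-11.4,0,39,1,-2.4,0,-17.2,0,45.2,1,-2.1,0,-22.9,0,51.4,1,-1,0,-28.6,0,57.4,1,0.6,0,-34.3,0]'

```text
time_s: 13.58
position: [0.5684, 0.1073, 0.0829]
tcp_rot: [[-0.963, 0.002, 0.271], [-0.271, 0.0, -0.963], [-0.002, -1.0, 0.001]]
force: [1.7, -0.7, -0.8]
opening: 0.006
```

```bash
python3 look.py top t10; python3 look.py scene s10;python3 - <<'E'
from h import *
for th in np.arange(.485,1.7,.1): print(th.round(3),row(*latch(th)))
E
```

```text
13.575 tcp fix mm 72.1 41.4 82.9 F fix 1.78 -0.31 -0.77
13.625 tcp fix mm 70.8 41.2 82.8 F fix -0.81 -0.35 0.47
0.485 [-1.3 -0.2  0.6  0.  -0.   0. ]
0.585 [ 4.8 -0.2 -0.8  0.  -5.8  0. ]
0.685 [ 11.   -0.2  -1.7   0.  -11.5   0. ]
0.785 [ 17.2  -0.2  -1.9   0.  -17.2   0. ]
0.885 [ 23.5  -0.2  -1.5   0.  -23.    0. ]
0.985 [ 29.6  -0.2  -0.4   0.  -28.7   0. ]
1.085 [ 35.6  -0.2   1.2   0.  -34.4   0. ]
1.185 [ 41.5  -0.2   3.5   0.  -40.2   0. ]
1.285 [ 47.1  -0.2   6.3   0.  -45.9   0. ]
1.385 [ 52.3  -0.2   9.6   0.  -51.6   0. ]
1.485 [ 57.2  -0.2  13.5   0.  -57.3   0. ]
1.585 [ 61.7  -0.2  17.8   0.  -63.1   0. ]
1.685 [ 65.8  -0.2  22.6   0.  -68.8   0. ]
```

View pics/t10.png

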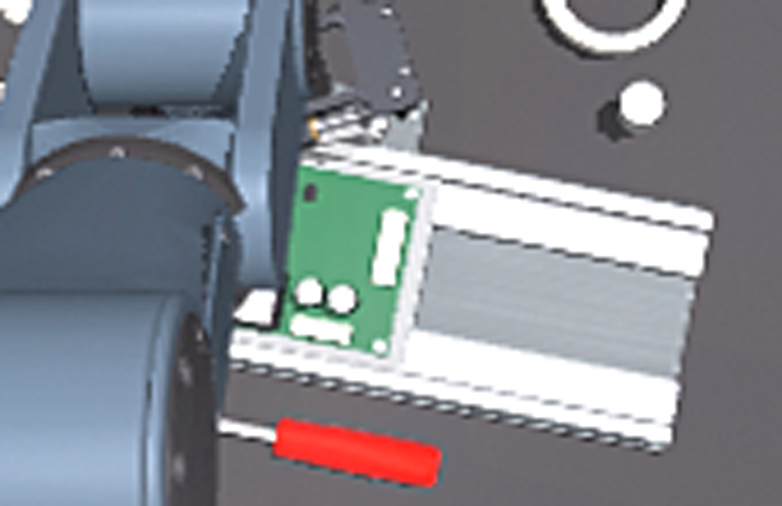

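View pics/s10.png

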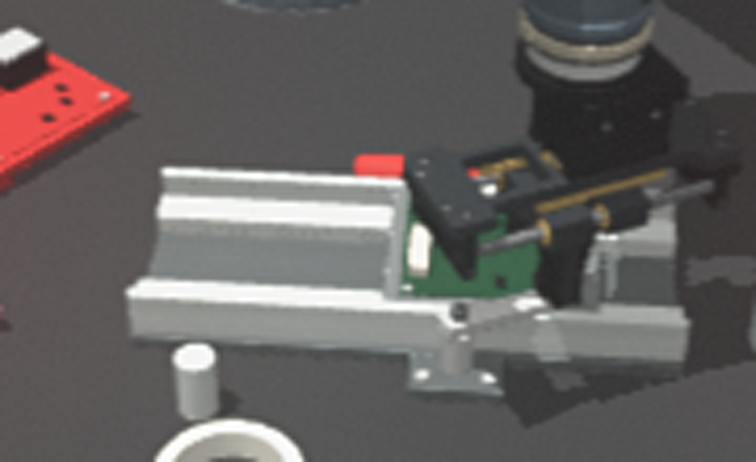

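The latch arm is turning with the fingers: in the scene view it points from (460,312) to (545,300). I'll continue the arc.

Call:
jog_arm --motion '[4.8,0,-0.8,0,-5.8,0,11,0,-1.7,0,-11.5,0,17.2,0,-1.9,0,-17.2,0,23.5,0,-1.5,0,-23,0,29.6,0,-0.4,0,-28.7,0,35.6,0,1.2,0,-34.4,0,41.5,0,3.5,0,-40.2,0,47.1,0,6.3,0,-45.9,0,52.3,0,9.6,0,-51.6,0]'

```text
time_s: 14.8
position: [0.5199, 0.0842, 0.0827]
tcp_rot: [[-0.388, -0.0, 0.922], [-0.922, 0.001, -0.388], [-0.001, -1.0, -0.0]]
force: [0.3, 1.2, 0.6]
opening: 0.006
```

```bash
python3 look.py scene s11;python3 - <<'E'
from h import *
for th in np.arange(1.385,1.75,.05): print(th.round(3),row(*latch(th)))
E
```

```text
14.8 tcp fix mm 29.6 8.5 82.7 F fix 0.04 1.2 0.56
1.385 [-0.4 -0.4  0.1  0.1  0.2  0. ]
1.435 [ 2.6 -0.4 -0.7  0.1 -2.7  0. ]
1.485 [ 5.7 -0.4 -1.4  0.1 -5.6  0. ]
1.535 [ 8.8 -0.4 -1.9  0.1 -8.4  0. ]
1.585 [ 11.9  -0.4  -2.2   0.1 -11.3   0. ]
1.635 [ 15.   -0.4  -2.4   0.1 -14.2   0. ]
1.685 [ 18.1  -0.4  -2.5   0.1 -17.    0. ]
1.735 [ 21.2  -0.4  -2.4   0.1 -19.9   0. ]
```

View pics/s11.png

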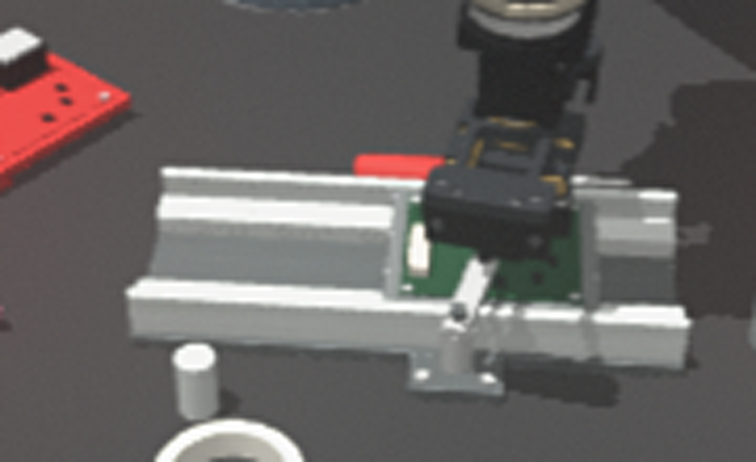

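The latch arm is now over the board. I'll ease it to the 1.6 stop.

Call:
jog_arm --motion '[2.6,0,-0.7,0,-2.7,0,5.7,0,-1.4,0,-5.6,0,8.8,0,-1.9,0,-8.4,0,10.4,0,-2.1,0,-10,0,11.5,0,-2.2,0,-11,0]'

```text
time_s: 15.48
position: [0.5134, 0.0743, 0.0826]
tcp_rot: [[-0.207, -0.0, 0.978], [-0.978, 0.0, -0.207], [-0.0, -1.0, -0.001]]
force: [-1.2, 0.4, 1.1]
opening: 0.004
```

Call:
jog_arm --motion '[0.6,0,0,0,0,0,1.2,0,0,0,0,0]'

```text
time_s: 15.72
position: [0.5132, 0.073, 0.0825]
tcp_rot: [[-0.207, -0.001, 0.978], [-0.978, 0.0, -0.207], [0.0, -1.0, -0.001]]
force: [-1.5, 1.5, 0.2]
opening: 0.007
```

```bash
python3 look.py scene s12
```

```text
15.725 tcp fix mm 25.3 -3.8 82.5 F fix -1.8 1.18 0.16
```

Call:
jog_arm --motion '[0.5,0,0,0,0,0,1,0,0,0,0,0]'

```text
time_s: 16.02
position: [0.5129, 0.072, 0.0825]
tcp_rot: [[-0.206, -0.001, 0.978], [-0.978, 0.0, -0.206], [0.0, -1.0, -0.001]]
force: [-1.0, 1.1, 0.1]
opening: 0.007
```

Call:
jog_arm --motion '[0.5,0,0,0,0,0,1,0,0,0,0,0]'

```text
time_s: 16.27
position: [0.5128, 0.071, 0.0825]
tcp_rot: [[-0.206, -0.0, 0.978], [-0.978, 0.0, -0.206], [0.0, -1.0, -0.0]]
force: [-1.0, 2.5, -0.8]
opening: 0.004
```

Call:
jog_arm --motion '[0.5,0,0,0,0,0,1,0,0,0,0,0]'

```text
time_s: 16.52
position: [0.5126, 0.07, 0.0825]
tcp_rot: [[-0.206, -0.0, 0.979], [-0.979, 0.0, -0.206], [0.0, -1.0, -0.0]]
force: [-1.3, 1.0, -0.3]
opening: 0.002
```

```bash
python3 look.py wrist w13
```

```text
16.525 tcp fix mm 25.4 -6.9 82.5 F fix -1.5 0.74 -0.32
```

View pics/w13.png

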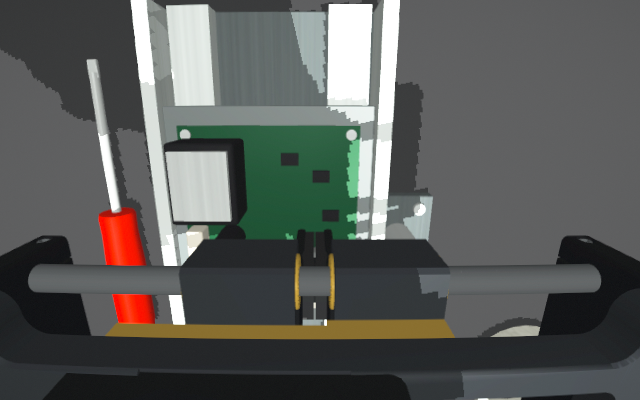

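Call:
jog_arm --motion '[0.5,0,0,0,0,0,1,0,0,0,0,0]'

```text
time_s: 16.82
position: [0.5125, 0.0696, 0.0825]
tcp_rot: [[-0.207, 0.0, 0.978], [-0.978, 0.001, -0.207], [-0.001, -1.0, -0.0]]
force: [-1.7, 5.6, -0.3]
opening: 0.005
```

Call:
jog_arm --motion '[0.5,0,0,0,0,0,1,0,0,0,0,0]'

```text
time_s: 17.08
position: [0.5125, 0.0694, 0.0826]
tcp_rot: [[-0.208, 0.001, 0.978], [-0.978, 0.002, -0.208], [-0.002, -1.0, 0.0]]
force: [0.4, 8.1, -0.0]
opening: 0.004
```

```bash
python3 look.py scene s14
```

```text
17.075 tcp fix mm 25.5 -7.5 82.6 F fix -1.31 7.98 -0.05
```

View pics/s14.png

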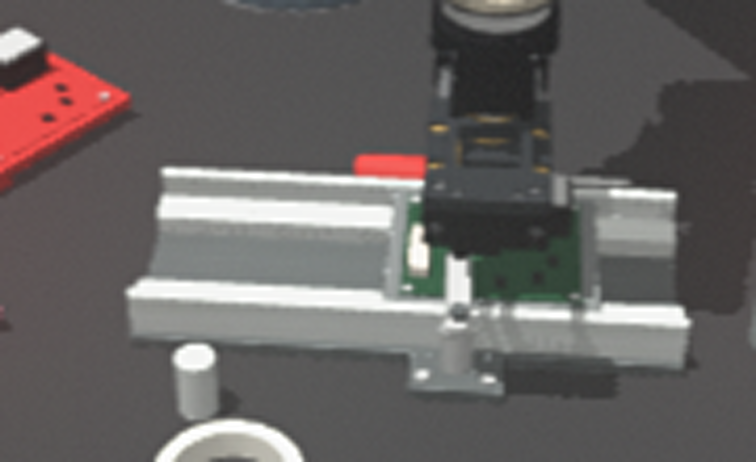

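The force rose to 8 N with no further motion, so the latch is at its stop. I'll back off, raise the arm and check.

Call:
jog_arm --motion '[-4,0,0,0,0,0,-12,0,0,0,0,0,-14,0,0,0,0,0,-14,-20,0,0,0,0,-14,-70,0,0,0,0,-14,-120,0,0,0,0,-14,-170,0,0,0,0,10,-200,0,0,0,0,60,-200,0,0,0,0,120,-200,-10,0,0,0,140,-200,-20,0,0,0,140,-200,-20,0,0,0,140,-200,-20,0,0,0]'

```text
time_s: 18.75
position: [0.4643, -0.0645, 0.2827]
tcp_rot: [[-0.206, 0.001, 0.979], [-0.979, 0.0, -0.206], [-0.0, -1.0, 0.001]]
force: [0.0, 0.2, 0.3]
opening: 0.007
```

```bash
python3 look.py scene s15; python3 look.py wrist w15
```

```text
18.75 tcp fix mm 6.7 -148.6 282.7 F fix -0.03 0.19 0.31
18.8 tcp fix mm 6.8 -148.3 282.6 F fix -0.31 -0.29 -0.13
```

View pics/w15.png

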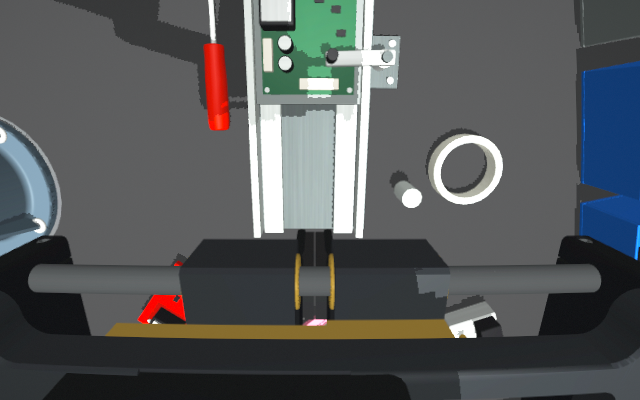

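View pics/s15.png

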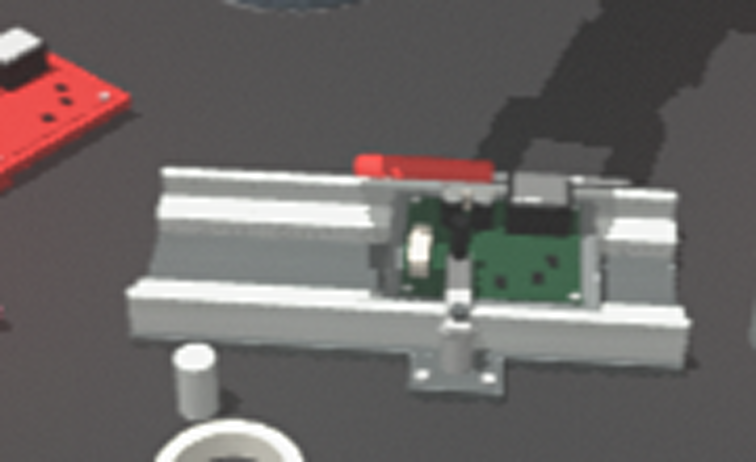

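```bash
python3 - <<'E'
from h import *
w=np.load('pics/w15.npz');c=bot.get_calibration("wrist");ex,ey=ax();T=w['T']
f=lambda uv,z:(lambda q:np.c_[q@ex,q@ey].round(4)*1000)(onz(c,uv,z,T)-O)
pv=f([[387,57]],.053);pn=f([[332,57]],.081)
g=cv2.cvtColor(w['p'],cv2.COLOR_RGB2GRAY);print(g[92:112,300].tolist())
print("pivot",pv,"pin",pn,"rear",f([[290,104],[340,104]],.038))
d=pn-pv;print("theta",np.arctan2(-d[0,0],d[0,1]))
# heights
uv=np.array([[320,98],[280,98],[345,40],[320,70],[300,40],[315,10]],float)
o,r=rays(c,uv,T);dd=[w['d'][int(v),int(u)] for u,v in uv];print((o+r*np.array(dd)[:,None])[:,2].round(4))
E
```

```text
[90, 89, 115, 143, 146, 146, 146, 145, 145, 145, 145, 145, 92, 102, 102, 103, 102, 103, 102, 102]
pivot [[ 85.8 -20.7]] pin [[ 24.9 -25.3]] rear [[-20.4 -70.8]
 [ 37.5 -70.4]]
theta 1.646186830019573
[0.0387 0.0373 0.0388 0.0395 0.0396 0.0384]
```

```bash
python3 -c "
from rig import bot
print(bot.hand_in())"
```

```text
the job is handed in; nothing more can be done
None
```

The carrier board is home in its notches and the latch is closed over it, as far as it goes. The job was handed in at about 19 s.

**Carrier:** I pushed the rear edge with two spread fingertips for about 110 mm until the board dropped, then nudged it about 2 mm further to centre it. The depth readings showed it dropping 6 mm evenly front to rear (44 to 38 mm). In the last check the rear edge measured about -70.6 mm against the -70 mm home position, still level. There was no clear force signal at the drop; I judged it from the depth readings.

**Latch:** I swung it round by its pin with closed fingertips until it stopped moving and the force rose to 8 N. The last image put it at about 1.65 rad. That is slightly past the 1.6 stop, and I put the difference down to measurement error. Contact also came about 3 mm further along than I expected, probably because the fingers are thinner at that height.

**Clearance:** the arm finished above the bench, with no contact force. The tape roll, capacitor and screwdriver looked untouched in the final pictures. I did not check the jar, valve block or small white connector again at the end, but nothing was moved near them.

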